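Walk a heavy heat sink round to the heater fence

TASK

The heavy finned heat sink on the test board is turned away from the heater fence. Without gripping or lifting it, walk it round with fingertip pushes at its corners, clear of the fence, until its flat back squarely faces the fence; then push it home so that the back lies flush against the fence and covers the whole width of the copper heater block. Leave the other things where they are.

Things in the scene. Friction and masses are not known exactly. Their poses are not given: they have to be found in the camera images.
- sink: heat sink, aluminium, 0.72-0.98 kg, 120 mm long (y), 90 deep (x), 50 high. Origin: centre of underside; z up. +x points out of its flat back (slab 30 mm thick, face at x=+45 mm); 11 upright fins, 4 mm thick with 7 mm gaps, end at x=-45 mm. Slides under a push of up to about 10 N; too wide to grip. At the start its back is turned 0.75 to 1.5 rad anticlockwise (from above) from facing the fence
- sink_back (a point): centre of the heat sink's flat back face, half-way up (25 mm above the board); same axes as the heat sink
- fence (a point): middle of the fence's front face, level with the board's top (8 mm above the desk). +x points squarely into the fence, away from the heat sink, +y left along it, z up. Fixed upright aluminium plate 260 mm long, 45 high, 12 thick, screwed to the board; the copper heater block in its middle is 60 mm wide (y=+-30 mm), flush in front, 52 high plus two 6 mm heater ends
- board (a point): centre of the test board's upper surface, 8 mm above the desk; fixed board 400 mm (x) by 420 mm (y), same axes as the fence, whose face lies 140 mm from here along +x
- jar: small grey jar of compound with white cap, 36 mm across, 42 mm high, standing on the board near its front left corner; origin: centre of the underside
- spacer: brass spacer, 14 mm across, 43 mm high, standing on the board near its right edge; origin: centre of the underside
- driver: stubby screwdriver lying on the board near its front right corner, 165 mm long, black handle 90 by 22 by 18 mm reaching to -x from its origin, blade 75 mm to +x; origin on its underside, where the handle meets the blade
- cup: steel cup with black rim, 89 mm across, 65 mm high, on the desk to the right of the board; origin: centre of the underside
- breadboard: white breadboard 165 by 55 mm with a blue controller board on it, 27 mm high, on the desk to the left of the board; origin: centre of the underside
- mouse: black computer mouse, 108 by 60 mm, 33 mm high, on the desk to the right of the board; origin: centre of the underside
- meter: yellow multimeter lying on the desk to the left of the board, 150 by 78 mm, 46 mm high over its dial; origin: centre of the underside
There are look-alikes about, which are no part of the job. Leave any blue look-alike of the sink alone.

How it is judged:
On the way:
1. the heat sink has been turned so that its flat back faces the fence, square to within 0.2 rad, standing on the board with its back still more than 6 mm clear of the fence (angle between the x axis of sink and the x axis of fence, either way round below 0.2 rad and x of fence in the frame of sink above 0.045 m and x of sink_back in the frame of fence below -0.006 m and angle between sink's own z axis and vertical below 0.03 rad and z of sink in the frame of fence between -0.003 and 0.003 m), for 0.2 s.
At the end, for the whole second after the job is handed in: the heat sink stands flat on the board, at rest, its flat back against the fence (gap at the middle of the back under 3 mm, parallel within 0.035 rad) and its middle within 30 mm of the copper block's middle, so that it covers the block (x of sink_back in the frame of fence above -0.003 m and angle between the x axis of sink and the x axis of fence, either way round below 0.035 rad and y of sink_back in the frame of fence between -0.03 and 0.03 m and angle between sink's own z axis and vertical below 0.03 rad and z of sink in the frame of fence between -0.003 and 0.003 m and linear speed of sink below 0.005 m/s and angular speed of sink below 0.05 rad/s); the robot touches nothing.
It fails at once if the heat sink is lifted, carried or tipped (raised more than 8 mm, or tilted more than 0.15 rad) (z of sink in the frame of fence above 0.008 m or angle between sink's own z axis and vertical above 0.15 rad).
It fails at once if one of the other things is moved more than 20 mm (distance of any of jar, spacer, driver, cup, breadboard, mouse, meter from where it was at the start of the episode above 0.02 m).
It fails at once if one of the other things is tipped (angle between any of jar, spacer, driver, cup, breadboard, mouse, meter's own z axis and vertical above 0.3 rad).
It also fails if it takes over 72 s, if anything falls off the work surface, if the arm or the gripper's body presses on something with over 40 N, if the wrist force passes 120 N, or if a joint passes its speed limit or range.

ROBOT

A 6-joint arm with a two-finger parallel gripper is mounted at the origin on the work surface. World frame = base frame: x ahead of the robot, y to its left, z up, the work surface at z = 0. Lengths are in m, angles in rad, forces in N, time in s.
With the tool pointing down it reaches from about 0.325 to 1 m from the base axis. Payload 5.1 kg.
Tool frame: the origin (TCP) lies on the centre line of the jaws, within the pads' length; the fingertips stand robot.tip_reach ahead of it and the grasp point (between the pads) lies 2 mm behind it (robot.tip_reach is the distance from the TCP to the fingertips, in m); z points along the fingers, y is the line along which they close (so a half turn about z gives the same grasp; the last joint's range is limited). The gripper opens to 85 mm and grips with 20 to 120 N. Pads are 22 mm wide; open, the fingers measure 114 mm over their backs; the gripper's body (76 mm by 85 mm) begins 54 mm behind the grasp point. The pads swing forward as they close: fully open they stand 13 mm farther back than shut.
Start: joints at [-0.083, 0.124, 1.65, -0, 1.367, -0.083], TCP at [0.65, -0, 0.248] pointing down, gripper open.
Joint ranges: [-2.61, 2.61], [-1.02, 2.33], [0.03, 2.71], [-1.35, 4.49], [0.32, 2.68], [-2.91, 2.91]. Speed limits (rad/s): [2.57, 2.57, 3.14, 3.14, 3.14, 3.14].

INTERFACE

Orientations are given as a rotation vector (axis times angle).
In Python, from plant import robot, viewer, nets gives the robot as it stands.
- The arm moves only by the tool step_arm, never from a script. Its argument "steps" is a list of rows, each a list of 3 entries, a list of its own where there are three numbers: the opening in per cent of the stroke, from 0 (shut) to 100 (fully open), then the shift along the tool's x, y, z in mm, then the turn, a rotation vector about the tool's x, y, z in degrees. In form: [[hand, [tx, ty, tz], [rx, ry, rz]], ...]. A call has 1 to 5 rows; each row is the pose to reach, as a shift and turn from the pose commanded when the call began, along the tool's axes at that moment; what a row does not reach only later rows make up. A row lasts 1/8 s, in which the tool goes at most 62.5 mm and 10.7 degrees, less where a joint would pass 70% of its speed; a pose out of reach is approached as far as the arm can. A call with a gripper value outside its range is refused whole. The fingers move at their own pace and stop on an object; "grip_force" is the grip in N (left out, the last holds). Time passes only in rows, so rows that repeat a pose let the fingers close. It gives the time, the measured TCP pose, the force, the opening and the grip force at its end, in the units of the state.
- robot.read_state(): the state, without advancing time (a new reading comes with each control period).
- viewer.read_camera(name): name is "scene" or "side" or "wrist"; returns (picture, depth): 420x560x3 uint8, red, green, blue; 420x560 float32, m along the optical axis (not along the pixel's ray), 0 where there is no reading.
- viewer.camera_params(name): a dict with "fx", "fy", "cx", "cy" (pixels), "R" (3x3) and "t" (3): a world point X has camera coordinates R X + t; the wrist camera has in their place "mount" (4x4, takes a point from camera to tool coordinates, whose origin is the TCP and whose axes are the flange's). Camera axes: x right, y down, z forward; pixel columns grow to the right and rows downward; lengths in m; the calibration is good to about 2 mm. A picture is of the moment at which its call begins: read the wrist's pose just before it. camera_params takes no time and is no camera call.
- robot.close_job(): hands the job in; it is judged then, once.
Trained networks look in the newest picture that a camera, given by its name, has taken for a name from the list of things; names that differ only in an ending like _2 or _b are one class to them, and where a whole thing is asked for, a point or a joint stands for the part that bears it (a point fixed in the world has none). Each returns a list of dicts, best first, with "confidence" (0 to 1); they miss things now and then, are a little off and sometimes report something else, mostly with a low value. They report only what shows in the picture. A call takes as long as a camera call. They do not tell look-alikes from the thing itself.
- nets.find_in(camera, target): "extent" ([left, top, width, height] in pixels, round what is visible of it).
The state is a dict: "clock": time; "q": joint angles; "joint_velocities": joint speeds; "effort": joint torques, N m; "position": TCP position; "ee_rot": TCP orientation; "ft_force": force on the tool from outside, world axes, zero at the start; "wrist_torque": the same for the moment, N m; "grip_width": opening from 0.0 (shut) to 1.0 (fully open); "gripper_force": force on a finger pad.
Only numpy, scipy, OpenCV 4.12 (cv2) and the standard library are available. Lean on these libraries where they do the work, as an engineer would, in place of code of your own. Each camera call takes 0.05 s, during which the arm holds its last target. There are 200 camera calls.

## Working session

There is one attempt and no reset: what is moved stays moved. The work goes in short steps, Python scripts to look and compute and a tool call to move; the robot and the scene stay as the last step left them, time stands still between calls to the robot, and variables do not carry over. Pictures are saved under pics/ and viewed, at most 10 in all, crops included, and the job is handed in when it is done.

Besides the shell and the picture viewer there is one more tool, called as name(argument=value, ...) on one line, values as JSON. step_arm: Moves the arm, as the interface text tells. Its arguments: {"type":"object","properties":{"steps":{"type":"array"},"grip_force":{"type":"number"}},"required":["steps"]}

```bash
mkdir -p pics
cat > h.py <<'E'
import numpy as np, cv2
from plant import robot, viewer, nets
def pts(name, pic=None):
    s=robot.read_state()
    im,d=viewer.read_camera(name); p=viewer.camera_params(name)
    v,u=np.mgrid[0:420,0:560]
    C=np.stack([(u-p['cx'])/p['fx']*d,(v-p['cy'])/p['fy']*d,d],-1)
    if 'mount' in p:
        M=np.array(p['mount']); R=cv2.Rodrigues(np.array(s['ee_rot'],float))[0]
        W=(C@M[:3,:3].T+M[:3,3])@R.T+np.array(s['position'])
    else:
        W=(C-np.array(p['t']))@np.array(p['R'])
    W[d==0]=np.nan
    if pic: cv2.imwrite('pics/'+pic,im[...,::-1])
    return im,W
E
python3 - <<'E'
from h import *
print(robot.tip_reach, robot.read_state())
for c in ['scene','side']:
    im,W=pts(c,c+'0.png')
    p=viewer.camera_params(c); print(c,p['fx'],-np.array(p['R']).T@p['t'])
    for n in ['sink','fence','jar','spacer','driver','cup']:
        for r in nets.find_in(c,n)[:2]:
            l,t,w,h=map(int,r['extent']); P=W[t+h//2,l+w//2]
            print(n,round(r['confidence'],2),(l,t,w,h),P.round(3))
a=cv2.imread('pics/scene0.png');b=cv2.imread('pics/side0.png')
E
```

```text
0.017 {'clock': 0.0, 'q': array([-8.25957747e-02,  1.24523552e-01,  1.65167327e+00, -5.69871033e-06,
        1.36751351e+00, -8.25746382e-02]), 'joint_velocities': array([ 3.63604087e-04,  4.88110423e-05, -1.10681398e-03,  9.60180909e-04,
        3.11637246e-04,  5.66411804e-04]), 'effort': array([ 3.96925461e-04, -4.23608243e+01, -3.65454090e+01,  2.94756808e-05,
        6.89593100e-03,  2.82237529e-06]), 'position': array([6.49421542e-01, 2.01183006e-05, 2.47041481e-01]), 'ee_rot': array([-2.22032310e+00, -2.22027874e+00,  2.15568246e-03]), 'ft_force': array([-0.28446763, -0.32472175,  0.98399636]), 'wrist_torque': array([ 0.07201413, -0.02873587,  0.01127079]), 'gripper_force': 0.0, 'grip_width': 1.0007255864415716}
scene 413.7275167861303 [1.02131644 0.54629438 0.84231017]
sink 0.83 (217, 188, 55, 46) [ 0.534 -0.046  0.057]
sink 0.75 (378, 210, 58, 53) [0.307 0.311 0.05 ]
fence 0.76 (143, 166, 208, 160) [0.583 0.013 0.005]
jar 0.64 (314, 233, 16, 18) [0.469 0.167 0.05 ]
spacer 0.45 (221, 176, 6, 11) [ 0.479 -0.193  0.037]
spacer 0.15 (218, 190, 53, 42) [ 0.534 -0.046  0.057]
driver 0.54 (251, 160, 32, 29) [ 0.362 -0.132  0.028]
cup 0.57 (121, 146, 33, 33) [ 0.596 -0.471  0.021]
side 443.55054427654215 [ 0.26063004 -1.18325005  0.82181375]
sink 0.96 (210, 169, 28, 29) [0.281 0.252 0.053]
sink 0.84 (285, 214, 39, 31) [ 0.513 -0.057  0.031]
fence 0.65 (284, 212, 39, 29) [ 0.506 -0.074  0.055]
fence 0.63 (250, 195, 141, 81) [ 0.564 -0.065  0.008]
jar 0.51 (271, 187, 11, 18) [0.456 0.147 0.04 ]
jar 0.25 (294, 306, 43, 26) [ 0.46  -0.438  0.031]
driver 0.66 (262, 232, 4, 36) [ 0.376 -0.136  0.026]
cup 0.66 (357, 289, 37, 42) [ 0.624 -0.412  0.008]
```

View pics/scene0.png

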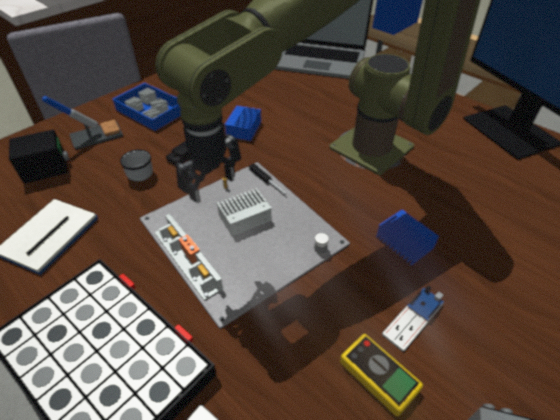

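View pics/side0.png

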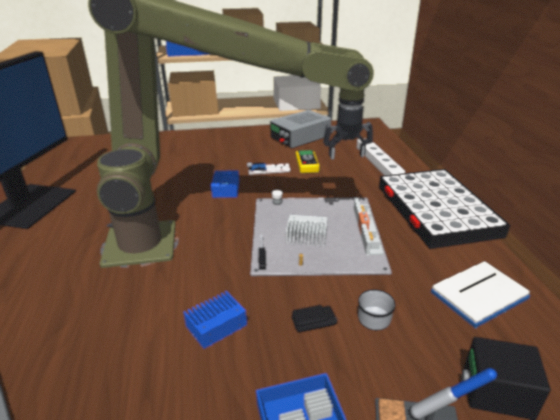

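The silver sink stands on the board (scene pixel 245,210; side pixel 305,230) with its fins towards -y. The fence is at scene (190,255), the jar at (321,241), the spacer at (225,184) and the driver at (265,178). The blue look-alikes are elsewhere. Next I fit their poses from the point clouds.

Run:
```python
from h import *
A=[];I=[]
for c in ['scene','side']:
    im,W=pts(c); hsv=cv2.cvtColor(im,cv2.COLOR_RGB2HSV)
    m=np.isfinite(W[...,2])
    x,y,z=W[...,0],W[...,1],W[...,2]
    def rect(mm,n):
        P=np.c_[x[mm],y[mm]].astype(np.float32)
        if len(P)<5: print(c,n,len(P));return
        (cx,cy),s,a=cv2.minAreaRect(P); print(c,n,len(P),np.round([cx,cy],4),np.round(s,3),round(a,1),'z',np.nanmedian(z[mm]).round(3))
    roi=m&(x>.3)&(x<.8)&(y>-.3)&(y<.3)
    g=roi&(hsv[...,1]<60)
    b=(g&(abs(z-.008)<.005)).astype(np.uint8); b=cv2.morphologyEx(b,cv2.MORPH_OPEN,np.ones((3,3)))
    n,l,st,_=cv2.connectedComponentsWithStats(b); k=1+st[1:,4].argmax(); rect(l==k,'board')
    o=(roi&(z>.022)&(z<.075)).astype(np.uint8)
    n,l,st,_=cv2.connectedComponentsWithStats(o)
    for i in range(1,n):
        if st[i,4]>12: rect(l==i,'obj'+str(tuple(st[i,:4])))
    s=(g&(z>.052)&(z<.066)&(x<.65)&(abs(y)<.13)); rect(s,'sinktop')
```

```text
scene board 13357 [ 0.5535 -0.0374] [0.424 0.403] 81.2 z 0.007
scene obj(np.int32(249), np.int32(163), np.int32(23), np.int32(18)) 135 [ 0.3652 -0.1596] [0.089 0.022] 82.6 z 0.025
scene obj(np.int32(223), np.int32(177), np.int32(5), np.int32(9)) 35 [ 0.4748 -0.1935] [0.009 0.013] 45.6 z 0.037
scene obj(np.int32(217), np.int32(188), np.int32(55), np.int32(45)) 1431 [ 0.5172 -0.0631] [0.096 0.123] 72.4 z 0.053
scene obj(np.int32(159), np.int32(214), np.int32(64), np.int32(75)) 1247 [ 0.7141 -0.0617] [0.262 0.045] 81.0 z 0.046
scene obj(np.int32(378), np.int32(222), np.int32(27), np.int32(24)) 280 [0.3143 0.2677] [0.064 0.029] 88.6 z 0.04
scene obj(np.int32(315), np.int32(233), np.int32(14), np.int32(18)) 180 [0.4595 0.1594] [0.031 0.032] 89.3 z 0.047
scene sinktop 765 [ 0.518  -0.0631] [0.093 0.121] 72.5 z 0.057
side board 7114 [ 0.5549 -0.0393] [0.426 0.4  ] 81.7 z 0.008
side obj(np.int32(229), np.int32(177), np.int32(9), np.int32(16)) 116 [0.3143 0.2654] [0.069 0.029] 84.8 z 0.046
side obj(np.int32(273), np.int32(190), np.int32(10), np.int32(13)) 97 [0.4603 0.1527] [0.037 0.031] 41.0 z 0.041
side obj(np.int32(354), np.int32(198), np.int32(27), np.int32(54)) 593 [ 0.7174 -0.0642] [0.265 0.047] 80.8 z 0.046
side obj(np.int32(287), np.int32(215), np.int32(41), np.int32(28)) 801 [ 0.521  -0.0657] [0.101 0.119] 72.6 z 0.053
side obj(np.int32(259), np.int32(247), np.int32(8), np.int32(20)) 133 [ 0.3678 -0.1615] [0.091 0.02 ] 83.2 z 0.025
side obj(np.int32(299), np.int32(253), np.int32(5), np.int32(9)) 40 [ 0.4745 -0.2   ] [0.013 0.012] 65.2 z 0.036
side sinktop 422 [ 0.5215 -0.0641] [0.098 0.119] 72.1 z 0.057
```

step_arm(steps=[[0,[-31,-50,0],[0,0,8.8]],[0,[-62,-99,0],[0,0,8.8]],[0,[-93,-148,0],[0,0,8.8]],[0,[-124,-197,0],[0,0,8.8]],[0,[-124,-197,40],[0,0,8.8]]])

```text
clock: 1.42
position: [0.4532, -0.1265, 0.2124]
ee_rot: [2.382, 2.034, 0.007]
ft_force: [0.9, -0.1, -0.2]
grip_width: -0.001
gripper_force: 0.0
```

```bash
cat >> h.py <<'E'
F0=np.array([.692,-.060]); A=np.radians(-8.8)
Rf=np.array([[np.cos(A),np.sin(A)],[-np.sin(A),np.cos(A)]])
def ff(P): return (np.asarray(P)[...,:2]-F0)@Rf.T*1000
def tool():
    s=robot.read_state(); R=cv2.Rodrigues(np.array(s['ee_rot'],float))[0]
    print('t',round(s['clock'],2),'tip_f',ff(s['position']).round(1),'z',(s['position'][2]*1000).round(1),'toolx',(Rf@R[:2,0]).round(3),'F',s['ft_force'].round(1),'w',round(s['grip_width'],2))
def sink(pic=None,cams=('scene','side')):
    tool()
    tp=ff(robot.read_state()['position'])
    for c in cams:
        im,W=pts(c,pic and c+pic); v=cv2.cvtColor(im,cv2.COLOR_RGB2HSV)
        Q=ff(W); z=W[...,2]
        m=(z>.052)&(z<.064)&(v[...,1]<60)&(v[...,2]>70)&(Q[...,0]<-18)&(Q[...,0]>-270)&(abs(Q[...,1])<130)
        m=m.astype(np.uint8); n,l,st,_=cv2.connectedComponentsWithStats(cv2.morphologyEx(m,cv2.MORPH_CLOSE,np.ones((3,3))))
        if n<2: print(c,'none'); continue
        k=1+st[1:,4].argmax()
        P=Q[(l==k)&(m>0)].astype(np.float32)
        (cx,cy),s,a=cv2.minAreaRect(P); 
        if s[0]>s[1]: a+=90
        a=(a+45)%180-45  # direction of the 90 mm side
        print(c,len(P),'c',np.round([cx,cy],1),'size',np.round(sorted(s)),'yaw',round(a,1))
E
python3 -c "
from h import *
sink()"
```

```text
t 1.43 tip_f [-225.8 -102.2] z 212.4 toolx [0.004 1.   ] F [ 0.9 -0.1 -0.2] w -0.0
scene 767 c [-170.8  -29.4] size [ 94. 121.] yaw 81.7
side 425 c [-168.6  -32.2] size [ 98. 120.] yaw 81.4
```

step_arm(steps=[[0,[0,0,45],[0,0,0]],[0,[0,0,90],[0,0,0]],[0,[0,0,135],[0,0,0]],[0,[0,0,165],[0,0,0]],[0,[0,0,175],[0,0,0]]])

```text
clock: 2.15
position: [0.4526, -0.1234, 0.0321]
ee_rot: [-2.382, -2.044, 0.002]
ft_force: [1.0, 0.1, 0.3]
grip_width: 0.002
gripper_force: 0.0
```

step_arm(steps=[[0,[10,0,2],[0,0,0]],[0,[20,0,2],[0,0,0]],[0,[28,-1,2],[0,0,0]],[0,[36,-4,2],[0,0,0]],[0,[44,-7,2],[0,0,0]]])

```text
clock: 2.78
position: [0.4538, -0.0795, 0.0326]
ee_rot: [2.383, 2.043, 0.002]
ft_force: [-0.4, -4.5, 2.3]
grip_width: 0.005
gripper_force: 0.3
```

```bash
python3 -c "
from h import *
sink()"
```

```text
t 2.77 tip_f [-232.4  -55.7] z 32.6 toolx [-0.  1.] F [-0.4 -4.5  2.3] w 0.0
scene 729 c [-180.6  -21.1] size [114. 130.] yaw 66.4
side 270 c [-164.3  -34.2] size [ 98. 127.] yaw -26.1
```

step_arm(steps=[[0,[7,-2,0],[0,0,0]],[0,[14,-3,0],[0,0,0]],[0,[21,-4,0],[0,0,0]],[0,[28,-5,0],[0,0,0]],[0,[35,-5,0],[0,0,0]]])

```text
clock: 3.5
position: [0.4528, -0.0438, 0.0312]
ee_rot: [-2.385, -2.044, 0.001]
ft_force: [-1.7, -4.4, 3.6]
grip_width: 0.001
gripper_force: 2.2
```

```bash
python3 -c "
from h import *
sink('1.png')"; python3 -c "
import cv2,numpy as np
a=cv2.imread('pics/scene1.png')[140:300,130:350];b=cv2.imread('pics/side1.png')[160:300,230:410]
cv2.imwrite('pics/c1.png',np.hstack([cv2.resize(a,(400,300)),cv2.resize(b,(400,300))]))"
```

```text
t 3.5 tip_f [-238.9  -20.6] z 31.2 toolx [0. 1.] F [-1.7 -4.4  3.6] w 0.0
scene 758 c [-169.7    4.9] size [ 94. 120.] yaw 46.7
side 378 c [-162.9   -5.7] size [105. 106.] yaw 47.2
```

View pics/c1.png

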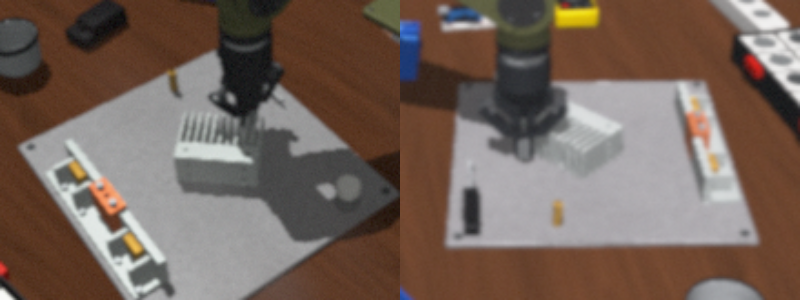

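The sink has turned to about 47° and sits at roughly (-169, 4) in the fence frame. The finger has slid inward along the fin ends, so I move it out towards the corner and keep pushing.

step_arm(steps=[[0,[-4,-5,0],[0,0,0]],[0,[4,-14,0],[0,0,0]],[0,[9,-10,0],[0,0,0]],[0,[17,-9,0],[0,0,0]],[0,[24,-8,0],[0,0,0]]])

```text
clock: 4.22
position: [0.4489, -0.0187, 0.0311]
ee_rot: [-2.385, -2.044, 0.001]
ft_force: [-1.5, -2.4, -0.3]
grip_width: 0.005
gripper_force: 1.0
```

```bash
python3 -c "
from h import *
sink('2.png')"
```

```text
t 4.22 tip_f [-246.6    3.6] z 31.1 toolx [-0.  1.] F [-1.5 -2.4 -0.3] w 0.0
scene 796 c [-168.3   12.6] size [ 93. 121.] yaw 37.7
side 484 c [-167.1    8.6] size [101. 123.] yaw 38.1
```

step_arm(steps=[[0,[8,2,0],[0,0,0]],[0,[15,4,0],[0,0,0]],[0,[22,7,0],[0,0,0]],[0,[29,10,0],[0,0,0]],[0,[36,13,0],[0,0,0]]])

```text
clock: 4.95
position: [0.4677, 0.0148, 0.0314]
ee_rot: [2.385, 2.044, -0.0]
ft_force: [-4.2, -2.8, 2.4]
grip_width: -0.005
gripper_force: 2.9
```

```bash
python3 -c "
from h import *
sink('3.png')"
```

```text
t 4.95 tip_f [-233.1   39.6] z 31.4 toolx [-0.  1.] F [-4.2 -2.8  2.4] w -0.01
scene 906 c [-158.6   27.5] size [ 93. 123.] yaw 16.5
side 527 c [-166.8   20.2] size [124. 125.] yaw 19.5
```

step_arm(steps=[[0,[0,-12,0],[0,0,0]],[0,[40,-12,0],[0,0,0]],[0,[76,-3,0],[0,0,0]],[0,[77,40,0],[0,0,0]],[0,[77,84,0],[0,0,0]]])

```text
clock: 5.68
position: [0.5627, 0.0783, 0.0315]
ee_rot: [2.384, 2.046, 0.002]
ft_force: [-0.2, 0.2, 0.8]
grip_width: 0.001
gripper_force: 0.0
```

step_arm(steps=[[0,[-8,0,0],[0,0,0]],[0,[-16,0,0],[0,0,0]],[0,[-23,0,0],[0,0,0]],[0,[-30,0,0],[0,0,0]],[0,[-37,0,0],[0,0,0]]])

```text
clock: 6.3
position: [0.5555, 0.0418, 0.0317]
ee_rot: [-2.385, -2.044, -0.004]
ft_force: [1.4, 4.5, 1.0]
grip_width: -0.008
gripper_force: 0.0
```

```bash
python3 -c "
from h import *
sink('4.png')"
```

```text
t 6.3 tip_f [-150.5   79.7] z 31.7 toolx [0. 1.] F [1.4 4.5 1. ] w -0.01
scene 397 c [-156.2  -18.1] size [82. 89.] yaw 102.5
side 620 c [-157.3    5.7] size [ 98. 138.] yaw 12.9
```

step_arm(steps=[[0,[12,0,0],[0,0,10]],[0,[12,0,-45],[0,0,20]],[0,[12,0,-70],[0,0,30]],[0,[-20,-50,-70],[0,0,40]],[0,[-72,-100,-70],[0,0,50]]])

```text
clock: 7.02
position: [0.4521, -0.0091, 0.1011]
ee_rot: [3.027, 0.839, -0.001]
ft_force: [0.1, -0.4, 1.7]
grip_width: 0.004
gripper_force: 0.0
```

step_arm(steps=[[100,[0,0,0],[0,0,10]],[100,[0,0,0],[0,0,20]],[100,[0,0,0],[0,0,30]],[100,[0,0,0],[0,0,40]],[100,[0,0,0],[0,0,40]]])

```text
clock: 7.65
position: [0.4531, -0.0089, 0.1008]
ee_rot: [3.132, -0.238, -0.002]
ft_force: [-0.0, 0.1, -0.2]
grip_width: 1.0
gripper_force: 0.0
```

```bash
python3 -c "
from h import *
sink('5.png')"
```

```text
t 7.65 tip_f [-243.9   13.9] z 100.8 toolx [1.    0.002] F [-0.   0.1 -0.2] w 1.0
scene 893 c [-162.1   -0. ] size [ 93. 122.] yaw 13.2
side 604 c [-159.2   -0.4] size [ 90. 127.] yaw 13.2
```

step_arm(steps=[[100,[0,10,20],[0,0,0]],[100,[0,10,45],[0,0,0]],[100,[0,10,66],[0,0,0]],[100,[6,10,70],[0,0,0]],[100,[12,10,70],[0,0,0]]])

```text
clock: 8.38
position: [0.4648, -0.0206, 0.0315]
ee_rot: [-3.132, 0.239, 0.001]
ft_force: [-2.0, 1.0, -0.9]
grip_width: 0.998
gripper_force: 0.7
```

step_arm(steps=[[100,[6,0,0],[0,0,0]],[100,[12,0,0],[0,0,0]],[100,[18,0,0],[0,0,0]],[100,[24,0,0],[0,0,0]],[100,[30,0,0],[0,0,0]]])

```text
clock: 9.0
position: [0.4947, -0.0252, 0.0315]
ee_rot: [-3.132, 0.241, 0.0]
ft_force: [-3.9, 3.6, 2.3]
grip_width: 1.002
gripper_force: 2.2
```

```bash
python3 -c "
from h import *
sink('6.png')"
```

```text
t 9.0 tip_f [-200.3    4.2] z 31.5 toolx [1. 0.] F [-3.9  3.6  2.3] w 1.0
scene 954 c [-140.5   -8. ] size [ 91. 123.] yaw 3.0
side 582 c [-139.9  -10.4] size [ 98. 125.] yaw 0.8
```

step_arm(steps=[[100,[-10,0,0],[0,0,0]],[100,[-10,13,0],[0,0,0]],[100,[-3,13,0],[0,0,0]],[100,[5,13,0],[0,0,0]],[100,[14,13,0],[0,0,0]]])

```text
clock: 9.72
position: [0.5051, -0.0399, 0.031]
ee_rot: [-3.132, 0.241, 0.008]
ft_force: [-8.0, 1.3, 4.9]
grip_width: 1.002
gripper_force: 4.1
```

step_arm(steps=[[100,[8,0,0],[0,0,0]],[100,[16,0,0],[0,0,0]],[100,[24,0,0],[0,0,0]],[100,[32,0,0],[0,0,0]],[100,[40,0,0],[0,0,0]]])

```text
clock: 10.35
position: [0.5447, -0.0461, 0.031]
ee_rot: [-3.132, 0.241, 0.008]
ft_force: [-8.3, 1.1, 5.8]
grip_width: 0.998
gripper_force: 4.2
```

```bash
python3 -c "
from h import *
sink('7.png')"
```

```text
t 10.35 tip_f [-147.7   -8.8] z 31.0 toolx [1. 0.] F [-8.3  1.1  5.8] w 1.0
scene 1011 c [-91.   -9.7] size [ 92. 124.] yaw -0.1
side 535 c [-88.8 -11.3] size [ 96. 128.] yaw -0.9
```

step_arm(steps=[[100,[8,0,0],[0,0,0]],[100,[16,0,0],[0,0,0]],[100,[24,0,0],[0,0,0]],[100,[32,0,0],[0,0,0]],[100,[38,0,0],[0,0,0]]])

```text
clock: 11.08
position: [0.5821, -0.0519, 0.0307]
ee_rot: [-3.132, 0.241, 0.006]
ft_force: [-7.7, 1.1, 4.6]
grip_width: 1.001
gripper_force: 3.6
```

step_arm(steps=[[100,[2,0,0],[0,0,0]],[100,[4,0,0],[0,0,0]],[100,[5,0,0],[0,0,0]],[100,[6,0,0],[0,0,0]],[100,[7,0,0],[0,0,0]]])

```text
clock: 11.7
position: [0.5889, -0.053, 0.0307]
ee_rot: [-3.132, 0.241, 0.005]
ft_force: [-5.3, -0.0, 2.8]
grip_width: 1.0
gripper_force: 3.2
```

Not home yet: the force is still just sliding friction. I'll creep on until it rises.

step_arm(steps=[[100,[1,0,0],[0,0,0]],[100,[2,0,0],[0,0,0]],[100,[2,0,0],[0,0,0]]])

```text
clock: 12.08
position: [0.5904, -0.0532, 0.0308]
ee_rot: [-3.132, 0.241, 0.008]
ft_force: [-8.7, 0.9, 5.0]
grip_width: 1.002
gripper_force: 4.3
```

step_arm(steps=[[100,[1,0,0],[0,0,0]],[100,[2,0,0],[0,0,0]],[100,[2,0,0],[0,0,0]]])

```text
clock: 12.45
position: [0.5904, -0.0531, 0.0307]
ee_rot: [-3.131, 0.241, 0.017]
ft_force: [-16.3, 2.2, 11.3]
grip_width: 1.0
gripper_force: 8.6
```

```bash
python3 -c "
from h import *
sink('8.png')"
```

```text
t 12.45 tip_f [-101.5   -8.8] z 30.7 toolx [ 1. -0.] F [-16.3   2.2  11.3] w 1.0
scene 777 c [-56.1 -10.5] size [ 76. 124.] yaw -0.1
side 393 c [-54.6 -10.9] size [ 73. 126.] yaw -0.6
```

The TCP stalled while the force doubled, so the back is against the fence. I'll press slightly more, then withdraw.

step_arm(steps=[[100,[1,0,0],[0,0,0]],[100,[2,0,0],[0,0,0]],[100,[2,0,0],[0,0,0]]])

```text
clock: 12.92
position: [0.5904, -0.0531, 0.0307]
ee_rot: [-3.131, 0.241, 0.025]
ft_force: [-25.2, 3.5, 18.0]
grip_width: 0.996
gripper_force: 12.9
```

step_arm(steps=[[100,[-5,0,0],[0,0,0]],[100,[-20,0,0],[0,0,0]],[100,[-45,0,-20],[0,0,0]],[100,[-70,0,-70],[0,0,0]],[100,[-90,0,-120],[0,0,0]]])

```text
clock: 13.55
position: [0.5058, -0.0402, 0.152]
ee_rot: [-3.132, 0.241, 0.0]
ft_force: [1.2, 0.2, 0.6]
grip_width: 0.998
gripper_force: 0.0
```

```bash
sed -i 's/Q\[...,0\]<-18/Q[...,0]<-1/' h.py; python3 -c "
from h import *
sink('9.png')"; python3 -c "
import cv2,numpy as np
a=cv2.imread('pics/scene9.png')[140:300,130:350];b=cv2.imread('pics/side9.png')[160:300,230:410]
cv2.imwrite('pics/c9.png',np.hstack([cv2.resize(a,(400,300)),cv2.resize(b,(400,300))]))"
```

```text
t 13.55 tip_f [-187.1   -8.9] z 152.0 toolx [ 1. -0.] F [1.2 0.2 0.6] w 1.0
scene 1034 c [-45.5  -9.1] size [ 89. 124.] yaw -0.2
side 580 c [-43.9  -8.4] size [ 85. 132.] yaw -0.4
```

View pics/c9.png

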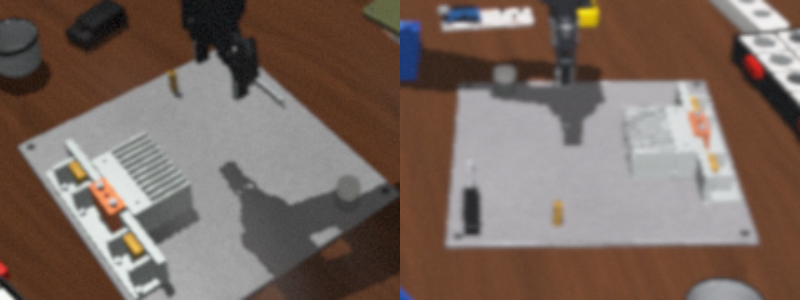

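The picture shows the sink flush and square against the fence (crop pixel 140,185), covering the copper block at (105,197). The spacer, jar and driver have not moved, and the arm is clear.

```bash
python3 -c "
from plant import robot
print(robot.close_job())"
```

```text
the job is handed in; nothing more can be done
None
```

The heat sink was turned square clear of the fence and pushed home flush against it, about 9 mm off the copper block's middle (30 mm allowed) and within about 0.5° of parallel by camera. The other things on the board look unmoved, and I handed the job in at about 13.6 s; it gave no verdict.

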